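# Wedge the rocking stirrer steady

## Task

The low bench stirrer rocks because its front left foot is too short. Press its front left corner cap down with a fingertip to feel it rock and let it come back, then push the wooden wedge, thin end first, along the table under that foot until the stirrer no longer rocks, without jacking it out of level, lifting the wedge, or shoving the stirrer or the small things around. Finish with the fingertips pressing firmly down on the same corner cap, and keep pressing: the program ends while holding this press.

Things in the scene. Friction and masses are not known exactly. Their poses are not given: they have to be found in the camera images.
- stirrer: white low bench stirrer, box 190 (x) x 240 (y) mm, top 62 mm and case underside 18 mm over the table, about 1.6 kg, loose. Origin under its centre at table level; x from its front face (display, knob; toward the robot) to its back, y left, z up. Round feet of 24 mm diameter at x = +-72, y = +-96 mm; rests level on three. May slide if the wedge is driven hard.
- corner (a point): centre of the top of the round grey cap (36 mm diameter, 64 mm over the table when level) on its front left top corner, straight above the short foot, which ends 4.5 to 9 mm over the table (varies, not told). About 2.5 N (2 to 3.2) here tips the stirrer until that foot stands on the table; released, it rocks back level.
- corner_cap: the same round grey cap, fixed to the stirrer; origin in the middle of its underside, on the case top 62 mm over the table; axes as the stirrer's
- wedge: loose wooden wedge 100 mm long (x) x 50 mm wide (y), 80 g. Origin under its centre at table level; x points to its thin end, z up. Rises from 2 mm at the thin end to 16 mm over 80 mm; the last 20 mm are a block 18 mm high. Lies in front of the short foot, thin end toward it, within 15 mm sideways and 0.25 rad (yaw) of straight.
- wedge_tip (a point): middle of the wedge's thin edge, 1 mm over the table. To fill the gap it must go 15 to 45 mm past the foot's front edge, which lies 11 mm behind the stirrer's front face; the push needed rises from below 1 N to several N as the wedge takes up weight
- wedge_butt (a point): middle of the wedge's flat upright rear face (50 mm wide, 18 mm high) at its thick end, 9 mm over the table; the face to push against
- timer: small white bench timer, 62 x 62 x 20 mm, lying on the table; bystander, leave it; origin under its centre
- screw_cap: blue screw cap, 52 mm diameter, 30 mm high; bystander, leave it; origin under its centre
- dish: shallow glass dish, 68 mm diameter, 14 mm high; bystander, leave it; origin under its centre
Things that resemble listed ones, but are neither listed nor needed, are in the scene too. What is shaped like the wedge but orange is not meant.

How it is judged:
On the way, in this order (a step that is already met when the one before it is completed fails the run):
1. the front left corner cap is pressed and the stirrer rocks down (tilted over 0.025 rad) (contact force between the fingers and corner_cap above 0.5 N and angle between stirrer's own z axis and vertical above 0.025 rad), for 0.1 s.
2. with the stirrer let go, the wedge's thin end is pushed under the short foot (contact force between the fingers and corner_cap below 0.2 N and x of wedge_tip in the frame of stirrer above -0.08 m and y of wedge_tip in the frame of stirrer between 0.066 and 0.126 m), for 0.1 s.
At the end, for the whole second after the job is handed in: Fingers press the corner cap with over 4 N; the stirrer stays within 0.013 rad of level (1.5 mm at that corner), its short foot bearing on the wedge (over 1 N), whose thin end is 4 mm or more past the foot's front edge, within 30 mm sideways of its middle; wedge untouched; both at rest (contact force between the fingers and corner_cap above 4 N and angle between stirrer's own z axis and vertical below 0.013 rad and contact force between wedge and stirrer above 1 N and x of wedge_tip in the frame of stirrer above -0.08 m and y of wedge_tip in the frame of stirrer between 0.066 and 0.126 m and contact force between the fingers and wedge below 0.2 N and linear speed of each of stirrer, wedge below 0.01 m/s); the arm keeps its last pose, push and grip.
It fails at once if the wedge is lifted more than 10 mm or stood on edge (height (world z) of wedge_butt above 0.02 m or height (world z) of wedge_tip above 0.012 m).
It fails at once if the stirrer is lifted (height (world z) of stirrer above 0.012 m).
It fails at once if the stirrer is shoved more than 25 mm along the table (distance of stirrer from where it was at the start of the episode above 0.025 m).
It fails at once if a bystander (timer, screw cap, dish) is moved more than 25 mm (distance of any of timer, screw_cap, dish from where it was at the start of the episode above 0.025 m).
It also fails if it takes over 51 s, if anything falls off the work surface, if the arm or the gripper's body presses on something with over 40 N, if the wrist force passes 120 N, or if a joint passes its speed limit or range.

## Robot

A 6-joint arm with a two-finger parallel gripper is mounted at the origin on a cart in front of the work surface, level with it; the furniture and walls round the work are solid. World frame = base frame: x ahead of the robot, y to its left, z up, the work surface at z = 0. Lengths are in m, angles in rad, forces in N, time in s.
With the tool pointing down it reaches from about 0.375 to 0.9 m from the base axis. Payload 3.1 kg.
Tool frame: the origin (TCP) lies midway between the tips of the shut fingers; the grasp point (between the pads) lies 19 mm behind it (pinch_z is the distance from the TCP to the grasp point, in m); z points along the fingers, y is the line along which they close (so a half turn about z gives the same grasp; the last joint's range is limited). The gripper opens to 85 mm and grips with 20 to 120 N. Pads are 22 mm wide; open, the fingers measure 114 mm over their backs; the gripper's body (76 mm by 85 mm) begins 54 mm behind the grasp point. The pads swing forward as they close: fully open they stand 13 mm farther back than shut.
Start: joints at [-1.411, 0.527, 1.433, -0, 1.181, -0.178], TCP at [0.207, -0.59, 0.231] pointing down, gripper open.
Joint ranges: [-3.08, 3.08], [-0.75, 2.2], [0.22, 2.44], [-1.43, 4.57], [0, 2.65], [-2.85, 2.85]. Speed limits (rad/s): [2.79, 2.79, 3.14, 3.14, 3.14, 3.14].

## Interface

Orientations are given as a unit quaternion [x, y, z, w].
In Python, from station import sense, snapshot, camera_params, sign_off, pinch_z gives the robot as it stands. The module is installed in compiled form; this text tells all that it offers.
- The arm moves only by the shell command python3 -m handwheel 'ROWS' [FORCE]. ROWS is JSON, a list that holds one entry, the list of rows, each a list of 7 numbers: the turn, a rotation vector about the tool's x, y, z in degrees, then the shift along the tool's x, y, z in m, then the opening, from 0 (shut) to 1 (fully open). A call has 1 to 20 rows; each row shifts and turns the commanded pose from where the row before left it, along the tool's axes as they then stand; what a row does not reach is not made up. A row lasts 1/8 s, in which the tool goes at most 62.5 mm and 10.7 degrees, less where a joint would pass 70% of its speed; a pose out of reach is approached as far as the arm can. A call with a gripper value outside its range is refused whole. The fingers move at their own pace and stop on an object; FORCE is the grip in N (left out, the last holds). Time passes only in rows, so rows that do not move let the fingers close. It gives the time, the measured TCP pose, the force, the opening and the grip force at its end, in the units of the state.
- sense(): the state, without advancing time (a new reading comes with each control period).
- snapshot(name): name is "scene" or "top" or "wrist"; returns the picture (384x512x3 uint8, red, green, blue); there is no depth.
- camera_params(name): a dict with "fx", "fy", "cx", "cy" (pixels), "world_to_cam" (4x4, takes a point from world to camera coordinates); the wrist camera has in their place "mount" (4x4, takes a point from camera to tool coordinates, whose origin is the TCP and whose axes are the flange's). Camera axes: x right, y down, z forward; pixel columns grow to the right and rows downward; lengths in m; the calibration is good to about 2 mm. A picture is of the moment at which its call begins: read the wrist's pose just before it. camera_params takes no time and is no camera call.
- sign_off(): hands the job in; it is judged then, once.
The state is a dict: "t": time; "q": joint angles; "qd": joint speeds; "tau": joint torques, N m; "tcp_pos": TCP position; "tool_rot": TCP orientation; "force": force on the tool from outside, world axes, zero at the start; "ft_torque": the same for the moment, N m; "finger_gap": opening from 0.0 (shut) to 1.0 (fully open); "gripper_force": force on a finger pad.
Only numpy, scipy, OpenCV 4.12 (cv2) and the standard library are available. Lean on these libraries where they do the work, as an engineer would, in place of code of your own. Each camera call takes 0.05 s, during which the arm holds its last target. There are 200 camera calls.

## Working session

There is one attempt and no reset: what is moved stays moved. The work goes in short steps, Python scripts to look and compute and a shell command to move; the robot and the scene stay as the last step left them, time stands still between calls to the robot, and variables do not carry over. Pictures are saved under pics/ and viewed, at most 10 in all, crops included, and the job is handed in when it is done.

```bash
mkdir -p pics; ls
cat > h.py <<'E'
import numpy as np, cv2
from station import *
from scipy.spatial.transform import Rotation as R
def save(n,f):
    im=snapshot(n); cv2.imwrite(f,cv2.cvtColor(im,cv2.COLOR_RGB2BGR)); return im
def ray(n,u,v,z,tcp=None,rot=None):
    p=camera_params(n); d=np.array([(u-p['cx'])/p['fx'],(v-p['cy'])/p['fy'],1])
    if n=='wrist':
        T=np.eye(4);T[:3,:3]=R.from_quat(rot).as_matrix();T[:3,3]=tcp; M=T@np.array(p['mount'])
    else: M=np.linalg.inv(np.array(p['world_to_cam']))
    o=M[:3,3]; w=M[:3,:3]@d; return o+w*(z-o[2])/w[2]
def proj(n,P):
    p=camera_params(n); c=np.array(p['world_to_cam'])@np.append(P,1); return [p['fx']*c[0]/c[2]+p['cx'],p['fy']*c[1]/c[2]+p['cy']]
E
python3 - <<'E'
from h import *
a=save('scene','pics/s.png');b=save('top','pics/t.png')
s=sense();print(s['t'],s['tcp_pos'],s['tool_rot'],s['force'],pinch_z)
E
```

```text
pics
0.1 [ 0.20703813 -0.58901621  0.23042452] [ 9.85769688e-01  1.68098622e-01  7.46879610e-06 -9.87836554e-04] [ 0.84678308  0.55846597 -0.00962644] 0.0187
```

View pics/t.png

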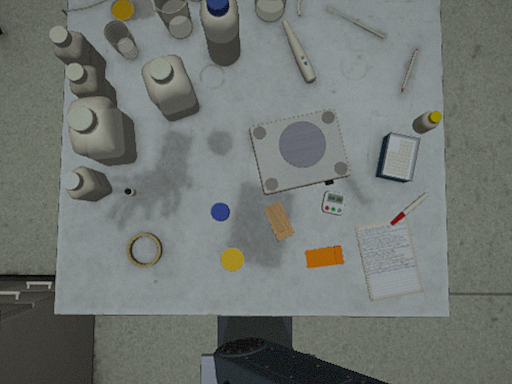

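View pics/s.png

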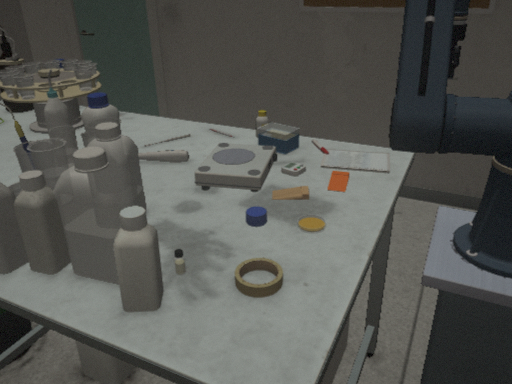

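Top view: the stirrer is at about (299,150), with its front-left cap at about (271,185). There are two wedge shapes: wooden at (279,221) and orange at (324,257). The wooden one is meant, since it is the right colour and lies in front of the front-left foot. The timer is at (334,203) and the blue cap at (220,212). I'll confirm this in an enlarged crop.

Run:
```python
from h import *
im=cv2.imread('pics/t.png')
cv2.imwrite('pics/t2.png',cv2.resize(im[95:250,200:360],None,fx=5,fy=5,interpolation=cv2.INTER_CUBIC)[:600*2,:])
c=im[160:250,240:360]; cv2.imwrite('pics/t3.png',cv2.resize(c,(780,585),interpolation=cv2.INTER_CUBIC))
for u,v,z in [(271,185,.064),(259,132,.064),(327,117,.064),(341,171,.064),(279,221,.01),(334,203,.02),(220,212,.03)]: print(u,v,ray('top',u,v,z).round(4))
```

```text
271 185 [ 0.6167 -0.0299  0.064 ]
259 132 [0.7608 0.0033 0.064 ]
327 117 [ 0.8039 -0.1815  0.064 ]
341 171 [ 0.6563 -0.2184  0.064 ]
279 221 [ 0.5207 -0.0557  0.01  ]
334 203 [ 0.5721 -0.2082  0.02  ]
220 212 [0.544  0.1085 0.03  ]
```

View pics/t3.png

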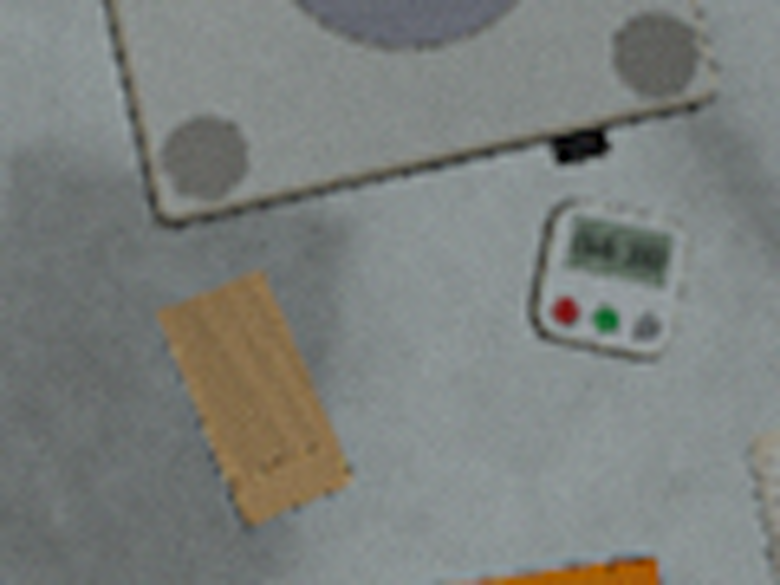

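The crop confirms the wooden wedge. Its thin edge runs (158,315)–(262,270), and its block end (252,524)–(352,478) faces the robot. The cap centre is at (205,158) and the front-right cap at (656,54).

Run:
```python
from h import *
def P(x,y,z): return ray('top',240+(x+.5)/6.5-.5,160+(y+.5)/6.5-.5,z)
fl=P(205,158,.064);fr=P(656,54,.064); bl=ray('top',259,132,.064);br=ray('top',327,117,.064)
t1,t2=P(158,315,.002),P(262,270,.002);b1,b2=P(252,524,.018),P(352,478,.018)
print('caps',fl,fr,bl,br,'dist',np.linalg.norm(fl-fr),np.linalg.norm(fl-bl))
ey=(fl-fr+bl-br)[:2];yaw=np.arctan2(-ey[0],ey[1]);print('yaw',yaw)
tip=(t1+t2)/2;butt=(b1+b2)/2;print('tip',tip,'butt',butt,'len',np.linalg.norm((tip-butt)[:2]),np.linalg.norm(t1-t2),np.linalg.norm(b1-b2))
d=tip-butt;wy=np.arctan2(d[1],d[0]);print('wyaw',wy)
c=(fl+fr+bl+br)[:2]/4
Rm=np.array([[np.cos(yaw),np.sin(yaw)],[-np.sin(yaw),np.cos(yaw)]])
for n,p in dict(fl=fl,fr=fr,bl=bl,br=br,tip=tip,butt=butt).items(): print(n,(Rm@(p[:2]-c)).round(4))
s=sense();print(R.from_quat(s['tool_rot']).as_matrix().round(3), s['q'])
print(camera_params('wrist'))
```

```text
caps [ 0.61974465 -0.03022673  0.064     ] [ 0.66472516 -0.2170749   0.064     ] [0.76082838 0.00332138 0.064     ] [ 0.80394209 -0.18145851  0.064     ] dist 0.19218606738839294 0.1450175710070514
yaw 0.23275323501167886
tip [ 0.56696863 -0.03599997  0.002     ] butt [ 0.47748746 -0.07482454  0.018     ] len 0.09754089662361613 0.04947227780399272 0.04708951658499274
wyaw 0.40937259173549145
fl [-0.0725  0.0954]
fr [-0.0718 -0.0968]
bl [0.0725 0.0955]
br [ 0.0718 -0.0942]
tip [-0.1252  0.102 ]
butt [-0.2212  0.0848]
[[ 0.943  0.331 -0.   ]
 [ 0.331 -0.943  0.002]
 [ 0.    -0.002 -1.   ]] [-1.41152236e+00  5.28370467e-01  1.43380132e+00 -4.41220969e-06
  1.18139660e+00 -1.78525570e-01]
{'fx': 277.333797242842, 'fy': 277.333797242842, 'cx': 253.91413425609957, 'cy': 188.63420387668816, 'mount': array([[ 1.26235016e-04, -9.45150141e-01, -3.26636182e-01,
         8.48894037e-02],
       [ 9.99999956e-01,  2.07127101e-04, -2.12870472e-04,
        -3.05204279e-04],
       [ 2.68849762e-04, -3.26636141e-01,  9.45150125e-01,
        -1.42487584e-01],
       [ 0.00000000e+00,  0.00000000e+00,  0.00000000e+00,
         1.00000000e+00]])}
```

Every size fits: the caps are 192 and 145 mm apart, and the wedge is 98 x 49 mm. The stirrer yaw is 0.233 and the wedge yaw 0.409. I'll move above the cap with the fingers shut.

```bash
python3 -m handwheel '[[[0,0,6,0.0332,-0.028,0,0],[0,0,0,0.0332,-0.028,0,0],[0,0,0,0.0332,-0.028,0,0],[0,0,0,0.0332,-0.028,0,0],[0,0,0,0.0332,-0.028,0,0],[0,0,0,0.0332,-0.028,0,0],[0,0,0,0.0332,-0.028,0,0],[0,0,0,0.0332,-0.028,0,0],[0,0,0,0.0332,-0.028,0,0],[0,0,0,0.0332,-0.028,0,0],[0,0,0,0.0332,-0.028,0,0],[0,0,0,0.0332,-0.028,0,0],[0,0,0,0.0332,-0.028,0,0],[0,0,0,0.0332,-0.028,0,0],[0,0,0,0.0332,-0.028,0,0],[0,0,0,0.0332,-0.028,0,0],[0,0,0,0,0,0,0],[0,0,0,0,0,0,0]]]'; python3 -c "
from h import *
s=sense();print(s['t'],s['tcp_pos'],R.from_quat(s['tool_rot']).as_matrix().round(4),s['force'],s['finger_gap'])"
```

```text
t: 2.35
tcp_pos: [0.616, -0.0286, 0.2307]
tool_rot: [0.993, 0.117, -0.001, -0.0]
force: [0.1, 0.4, 0.3]
finger_gap: -0.001
gripper_force: 0.0
2.35 [ 0.6159769  -0.0285969   0.23069926] [[ 9.728e-01  2.315e-01 -1.800e-03]
 [ 2.315e-01 -9.728e-01 -2.000e-04]
 [-1.800e-03 -3.000e-04 -1.000e+00]] [0.10788463 0.43565255 0.34384172] -0.0011729031248453163
```

```bash
python3 -m handwheel '[[[0,0,0,0.003,0.0025,0.03,0],[0,0,0,0,0,0.03,0],[0,0,0,0,0,0.03,0],[0,0,0,0,0,0.03,0],[0,0,0,0,0,0.026,0],[0,0,0,0,0,0.012,0],[0,0,0,0,0,0,0],[0,0,0,0,0,0,0]]]'; python3 -m handwheel '[[[0,0,0,0,0,0.004,0],[0,0,0,0,0,0.003,0],[0,0,0,0,0,0.002,0],[0,0,0,0,0,0,0]]]'
```

```text
t: 3.35
tcp_pos: [0.6209, -0.0309, 0.0744]
tool_rot: [0.993, 0.116, 0.001, 0.0]
force: [0.1, 1.1, -0.1]
finger_gap: 0.0
gripper_force: 0.0
t: 3.85
tcp_pos: [0.6202, -0.0302, 0.0642]
tool_rot: [0.993, 0.116, -0.0, -0.0]
force: [-0.3, -0.2, 0.7]
finger_gap: -0.003
gripper_force: 0.0
```

```bash
python3 -m handwheel '[[[0,0,0,0,0,0.002,0],[0,0,0,0,0,0.002,0],[0,0,0,0,0,0,0]]]';python3 -m handwheel '[[[0,0,0,0,0,0.001,0],[0,0,0,0,0,0.001,0],[0,0,0,0,0,0,0]]]';python3 -m handwheel '[[[0,0,0,0,0,0.001,0],[0,0,0,0,0,0,0]]]'
```

```text
t: 4.22
tcp_pos: [0.6192, -0.0298, 0.0602]
tool_rot: [0.993, 0.116, -0.001, -0.0]
force: [-3.4, 2.9, 4.0]
finger_gap: 0.0
gripper_force: 2.3
t: 4.6
tcp_pos: [0.6201, -0.0302, 0.0582]
tool_rot: [0.993, 0.116, -0.0, -0.0]
force: [-3.3, 1.3, 3.2]
finger_gap: -0.001
gripper_force: 2.2
t: 4.85
tcp_pos: [0.6202, -0.0302, 0.0575]
tool_rot: [0.993, 0.116, -0.0, -0.0]
force: [-2.9, 1.8, 6.4]
finger_gap: 0.003
gripper_force: 2.9
```

The stirrer rocked: the cap went from 64 to about 57.5 mm and then met firm resistance, so the gap is about 6 mm. Next I'll release it, rise, and go behind the wedge with the fingers slightly open as a wide pusher.

```bash
python3 -m handwheel '[[[0,0,0,0,0,-0.003,0],[0,0,0,0,0,-0.004,0],[0,0,0,0,0,-0.01,0],[0,0,0,0,0,-0.04,0],[0,0,0,0,0,-0.035,0],[0,0,0,-0.03,0.003,0,0.2],[0,0,0,-0.04,0.004,0,0.2],[0,0,0,-0.04,0.004,0,0.2],[0,0,0,-0.04,0.004,0,0.2],[0,0,0,-0.0336,0.0015,0,0.2],[0,0,-5,0,0,0,0.2],[0,0,-5,0,0,0,0.2],[0,0,0,0,0,0,0.2],[0,0,0,0,0,0,0.2]]]'
python3 - <<'E'
from h import *
s=sense();print(s['tcp_pos'],R.from_quat(s['tool_rot']).as_matrix().round(4),s['force'],s['finger_gap'])
im=save('wrist','pics/w1.png')
im=cv2.cvtColor(snapshot('top'),cv2.COLOR_RGB2BGR)
cv2.imwrite('pics/t4.png',cv2.resize(im[160:250,240:360],(780,585),interpolation=cv2.INTER_CUBIC))
E
```

```text
t: 6.6
tcp_pos: [0.4456, -0.0888, 0.1495]
tool_rot: [0.979, 0.202, 0.0, 0.0]
force: [-0.7, 0.1, -0.5]
finger_gap: 0.197
gripper_force: 0.0
[ 0.4455871  -0.08883689  0.14950778] [[ 9.185e-01  3.954e-01  4.000e-04]
 [ 3.954e-01 -9.185e-01 -2.000e-04]
 [ 3.000e-04  4.000e-04 -1.000e+00]] [-0.70030392  0.14755653 -0.51939138] 0.19666031314931798
```

View pics/w1.png

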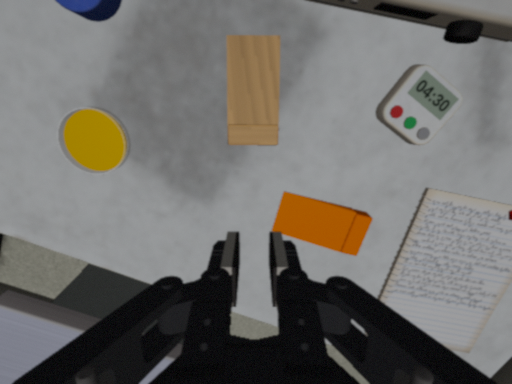

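The wrist view shows the wedge straight ahead: thin edge (227,36)–(279,36), butt (228,144)–(279,145). The orange decoy lies to the right, with its left corners at (285,193) and (273,232).

Run:
```python
from h import *
s=sense();f=lambda u,v,z:ray('wrist',u,v,z,s['tcp_pos'],s['tool_rot'])
M=R.from_quat(s['tool_rot']).as_matrix()
for n,a in dict(t1=(227,36,.002),t2=(279,36,.002),b1=(228,145,.018),b2=(279,145,.018),o1=(285,193,.01),o2=(273,232,.01)).items():
    p=f(*a);print(n,p.round(4),'tool',((p-s['tcp_pos'])@M).round(4))
```

```text
t1 [ 0.5593 -0.0121  0.002 ] tool [ 0.1348 -0.0254  0.1474]
t2 [ 0.5784 -0.0565  0.002 ] tool [0.1348 0.023  0.1474]
b1 [ 0.4683 -0.0506  0.018 ] tool [ 0.036  -0.026   0.1314]
b2 [ 0.4883 -0.097   0.018 ] tool [0.036  0.0245 0.1314]
o1 [ 0.4427 -0.1262  0.01  ] tool [-0.0175  0.0333  0.1394]
o2 [ 0.3946 -0.134   0.01  ] tool [-0.0646  0.0214  0.1394]
```

View pics/t4.png

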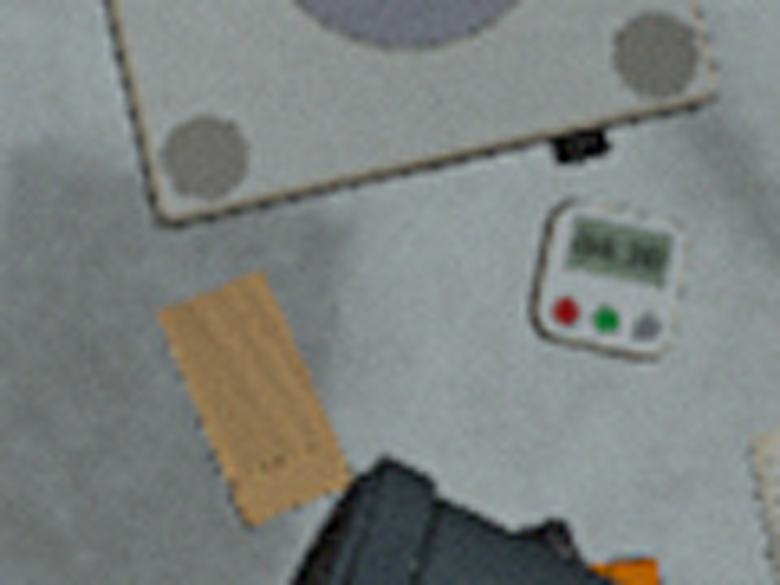

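The stirrer is back level and hasn't shifted. The wedge is where I predicted, and the tool is square to it. I'll lower the fingers behind the butt.

```bash
python3 -m handwheel '[[[0,0,0,0,0,0.035,0.2],[0,0,0,0,0,0.035,0.2],[0,0,0,0,0,0.035,0.2],[0,0,0,0,0,0.025,0.2],[0,0,0,0,0,0.012,0.2],[0,0,0,0,0,0,0.2]]]'; python3 -m handwheel '[[[0,0,0,0.01,0,0,0.2],[0,0,0,0.01,0,0,0.2],[0,0,0,0.005,0,0,0.2],[0,0,0,0.005,0,0,0.2],[0,0,0,0,0,0,0.2]]]'
```

```text
t: 7.45
tcp_pos: [0.4452, -0.0886, 0.0068]
tool_rot: [0.979, 0.202, -0.0, -0.0]
force: [-0.7, -0.2, 0.5]
finger_gap: 0.202
gripper_force: 0.0
t: 8.07
tcp_pos: [0.4734, -0.0767, 0.0075]
tool_rot: [0.979, 0.203, 0.0, 0.0]
force: [-0.5, -0.6, 0.9]
finger_gap: 0.201
gripper_force: 0.0
```

```bash
python3 -m handwheel '[[[0,0,1,0.005,0,0,0.2],[0,0,1,0.005,0,0,0.2],[0,0,1,0.005,0,0,0.2],[0,0,1,0.005,0,0,0.2],[0,0,1,0.005,0,0,0.2],[0,0,0,0.005,0,0,0.2],[0,0,0,0.005,0,0,0.2],[0,0,0,0.005,0,0,0.2],[0,0,0,0,0,0,0.2]]]'
python3 - <<'E'
from h import *
im=cv2.cvtColor(snapshot('wrist'),cv2.COLOR_RGB2BGR)
s=sense();print(s['tcp_pos'],s['tool_rot'],s['force'])
cv2.imwrite('pics/w2.png',im)
E
```

```text
t: 9.2
tcp_pos: [0.5111, -0.063, 0.0074]
tool_rot: [0.987, 0.16, 0.0, 0.0]
force: [-0.5, 0.3, -0.7]
finger_gap: 0.201
gripper_force: 0.0
[ 0.51076802 -0.06302112  0.00733765] [9.87185629e-01 1.59575921e-01 2.21757074e-04 1.01792088e-04] [-0.54652773 -0.02221848  0.87233288]
```

View pics/w2.png

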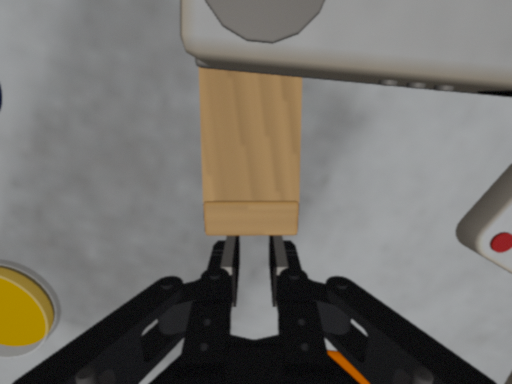

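The wedge is square against both fingers (butt (207,235)–(298,235)) and its thin end is under the case edge. I'll compute where the tip is.

Run:
```python
from h import *
s=sense();f=lambda u,v,z:ray('wrist',u,v,z,s['tcp_pos'],s['tool_rot'])
M=R.from_quat(s['tool_rot']).as_matrix()
b=(f(207,235,.018)+f(298,235,.018))/2; print('butt tool',((b-s['tcp_pos'])@M).round(4), b)
d=f(210,200,.018)+f(299,200,.018)-2*b; 
psi=np.arctan2(M[1,0],M[0,0]);print('psi',psi,'wedge dir',np.arctan2(d[1],d[0]))
fl=np.array([.61974,-.03023]);yaw=.2328;Rm=np.array([[np.cos(yaw),np.sin(yaw)],[-np.sin(yaw),np.cos(yaw)]])
for off in (b[:2], s['tcp_pos'][:2]+.011*M[:2,0]):
    print('tip stirrer',Rm@(off+.1*np.array([np.cos(psi),np.sin(psi)])-fl)+[-.072,.096])
```

```text
butt tool [ 0.0131 -0.0011 -0.0107] [ 0.52288625 -0.05783881  0.018     ]
psi 0.3205221723355341 wedge dir 0.26813463874328736
tip stirrer [-0.07299499  0.10024137]
tip stirrer [-0.07502419  0.09895828]
```

The tip is at about -0.074 (10 mm in) and centred sideways. I'll creep on, watching the force.

```bash
python3 -m handwheel '[[[0,0,0,0.003,0,0,0.2],[0,0,0,0.003,0,0,0.2],[0,0,0,0.002,0,0,0.2],[0,0,0,0,0,0,0.2]]]'; for i in 1 ; do python3 -m handwheel '[[[0,0,0,0.002,0,0,0.2],[0,0,0,0,0,0,0.2]]]'; done; python3 -m handwheel '[[[0,0,0,0.002,0,0,0.2],[0,0,0,0,0,0,0.2]]]'; python3 -m handwheel '[[[0,0,0,0.002,0,0,0.2],[0,0,0,0,0,0,0.2]]]'
```

```text
t: 9.75
tcp_pos: [0.5183, -0.0605, 0.0073]
tool_rot: [0.987, 0.16, 0.0, 0.0]
force: [-0.4, -0.2, -0.5]
finger_gap: 0.198
gripper_force: 0.0
t: 10.0
tcp_pos: [0.5201, -0.0599, 0.0073]
tool_rot: [0.987, 0.159, 0.0, 0.0]
force: [-0.4, -0.3, -0.5]
finger_gap: 0.195
gripper_force: 0.0
t: 10.25
tcp_pos: [0.5221, -0.0593, 0.0073]
tool_rot: [0.987, 0.159, 0.0, 0.0]
force: [-0.6, -0.0, -0.3]
finger_gap: 0.199
gripper_force: 0.0
t: 10.5
tcp_pos: [0.5241, -0.0587, 0.0073]
tool_rot: [0.987, 0.159, 0.0, 0.0]
force: [1.0, -0.6, 0.1]
finger_gap: 0.2
gripper_force: 0.0
```

```bash
python3 -m handwheel '[[[0,0,0,0.002,0,0,0.2],[0,0,0,0,0,0,0.2]]]'; python3 -m handwheel '[[[0,0,0,0.002,0,0,0.2],[0,0,0,0,0,0,0.2]]]'
```

```text
t: 10.75
tcp_pos: [0.526, -0.058, 0.0073]
tool_rot: [0.987, 0.16, 0.0, 0.0]
force: [0.6, 0.3, 0.2]
finger_gap: 0.201
gripper_force: 0.0
t: 11.0
tcp_pos: [0.5278, -0.0574, 0.0073]
tool_rot: [0.987, 0.159, 0.0, 0.0]
force: [0.1, 0.6, -0.2]
finger_gap: 0.199
gripper_force: 0.0
```

```bash
python3 -m handwheel '[[[0,0,0,0.002,0,0,0.2],[0,0,0,0,0,0,0.2]]]'; python3 -m handwheel '[[[0,0,0,0.001,0,0,0.2],[0,0,0,0,0,0,0.2]]]'; python3 -c "
from h import *
for i in range(4): snapshot('wrist'); print(sense()['force'].round(2))"
```

```text
t: 11.25
tcp_pos: [0.5297, -0.0568, 0.0073]
tool_rot: [0.987, 0.16, 0.0, 0.0]
force: [-0.9, -0.3, -0.7]
finger_gap: 0.198
gripper_force: 0.0
t: 11.5
tcp_pos: [0.5305, -0.0564, 0.0073]
tool_rot: [0.987, 0.16, 0.0, 0.0]
force: [0.5, -1.2, -0.8]
finger_gap: 0.2
gripper_force: 0.1
[-0.5   0.74 -0.07]
[ 0.06  0.27 -0.56]
[-0.21  0.32  0.13]
[-0.15  0.33 -0.52]
```

```bash
python3 -m handwheel '[[[0,0,0,0.001,0,0,0.2],[0,0,0,0.001,0,0,0.2],[0,0,0,0,0,0,0.2]]]'; python3 -c "
from h import *
print(np.mean([(snapshot('wrist') is 0) or sense()['force'] for i in range(4)],0).round(2))" 2>/dev/null;  python3 -m handwheel '[[[0,0,0,0.001,0,0,0.2],[0,0,0,0.001,0,0,0.2],[0,0,0,0,0,0,0.2]]]';python3 -c "
from h import *
print(np.mean([(snapshot('wrist') is 0) or sense()['force'] for i in range(4)],0).round(2));save('wrist','pics/w3.png')" 2>/dev/null
```

```text
t: 12.08
tcp_pos: [0.5325, -0.0558, 0.0073]
tool_rot: [0.987, 0.159, 0.0, 0.0]
force: [0.6, -0.3, -0.4]
finger_gap: 0.202
gripper_force: 0.1
[-0.24 -0.35 -0.32]
t: 12.65
tcp_pos: [0.5343, -0.0551, 0.0073]
tool_rot: [0.987, 0.16, 0.0, 0.0]
force: [-0.3, 0.9, -0.2]
finger_gap: 0.193
gripper_force: 0.2
[ 0.13 -0.34 -0.57]
```

View pics/w3.png

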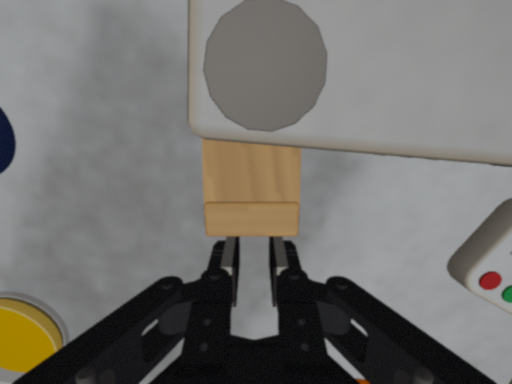

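The wedge is straight under the case and the cap centre is at (265,64). I'll check the cap against its earlier position, and the visible wedge length.

Run:
```python
from h import *
s=sense();f=lambda u,v,z:ray('wrist',u,v,z,s['tcp_pos'],s['tool_rot'])
M=R.from_quat(s['tool_rot']).as_matrix()
c=f(265,64.5,.064);b=(f(207,236,.018)+f(299,236,.018))/2
print('cap',c,'butt',b)
t=b[:2]+.1*M[:2,0];yaw=.2328;Rm=np.array([[np.cos(yaw),np.sin(yaw)],[-np.sin(yaw),np.cos(yaw)]])
for fl in (np.array([.61974,-.03023]),c[:2]): print(Rm@(t-fl)+[-.072,.096])
im=cv2.cvtColor(snapshot('top'),cv2.COLOR_RGB2BGR);o=cv2.imread('pics/t.png')
a=o[105:165,265:350].astype(np.float32);g=im[105:165,265:350].astype(np.float32)
print(cv2.phaseCorrelate(a[:,:,1].copy(),g[:,:,1].copy()))
```

```text
cap [ 0.62293939 -0.0287185   0.064     ] butt [ 0.54594438 -0.05043531  0.018     ]
[-0.0488489  0.1021032]
[-0.05231069  0.10137058]
((-0.07980648588288375, 0.0022042967043098827), 0.969583797984653)
```

No slide is visible and there is no push force yet. I'll test by pressing the cap: retract, shut the fingers, and press.

```bash
python3 -m handwheel '[[[0,0,0,-0.01,0,0,0.2],[0,0,0,-0.01,0,0,0.2],[0,0,0,0,0,-0.04,0],[0,0,0,0,0,-0.04,0],[0,0,0,0.04,0.0033,0,0],[0,0,0,0.04,0,0,0],[0,0,0,0.029,0,0,0],[0,0,0,0,0,0.013,0],[0,0,0,0,0,0.005,0],[0,0,0,0,0,0,0]]]'; python3 -m handwheel '[[[0,0,0,0,0,0.003,0],[0,0,0,0,0,0.002,0],[0,0,0,0,0,0.001,0],[0,0,0,0,0,0,0]]]'
```

```text
t: 14.2
tcp_pos: [0.6171, -0.0305, 0.068]
tool_rot: [0.987, 0.159, -0.002, -0.001]
force: [0.3, 0.3, -0.2]
finger_gap: 0.002
gripper_force: 0.0
t: 14.7
tcp_pos: [0.6194, -0.0304, 0.0639]
tool_rot: [0.987, 0.16, -0.0, 0.0]
force: [-1.4, 0.0, 4.5]
finger_gap: 0.001
gripper_force: 2.0
```

```bash
python3 -m handwheel '[[[0,0,0,0,0,0.001,0],[0,0,0,0,0,0,0],[0,0,0,0,0,0,0]]]'; python3 -m handwheel '[[[0,0,0,0,0,0.001,0],[0,0,0,0,0,0,0],[0,0,0,0,0,0,0]]]'
```

```text
t: 15.08
tcp_pos: [0.6193, -0.0304, 0.0637]
tool_rot: [0.987, 0.16, -0.0, 0.0]
force: [-2.9, -1.1, 9.8]
finger_gap: -0.001
gripper_force: 4.7
t: 15.45
tcp_pos: [0.6193, -0.0304, 0.0636]
tool_rot: [0.987, 0.16, -0.0, 0.0]
force: [-5.0, -0.5, 14.5]
finger_gap: -0.004
gripper_force: 7.1
```

The cap is now stiff at 63.7 mm, with under 0.3 mm of give from 4.5 to 14.5 N. It no longer rocks and it is level. I'll hold the press and check once.

```bash
python3 -m handwheel '[[[0,0,0,0,0,-0.0005,0],[0,0,0,0,0,0,0],[0,0,0,0,0,0,0],[0,0,0,0,0,0,0]]]'
python3 - <<'E'
from h import *
im=cv2.cvtColor(snapshot('scene'),cv2.COLOR_RGB2BGR);cv2.imwrite('pics/f.png',cv2.resize(im[120:240,180:340],(800,600),interpolation=cv2.INTER_CUBIC))
print(sense()['force'],sense()['t'])
E
```

```text
t: 15.95
tcp_pos: [0.6193, -0.0304, 0.0636]
tool_rot: [0.987, 0.16, -0.0, 0.0]
force: [-4.4, 0.1, 11.4]
finger_gap: -0.003
gripper_force: 5.9
[-4.70402955 -1.23143662 11.12925599] 16.0
```

View pics/f.png

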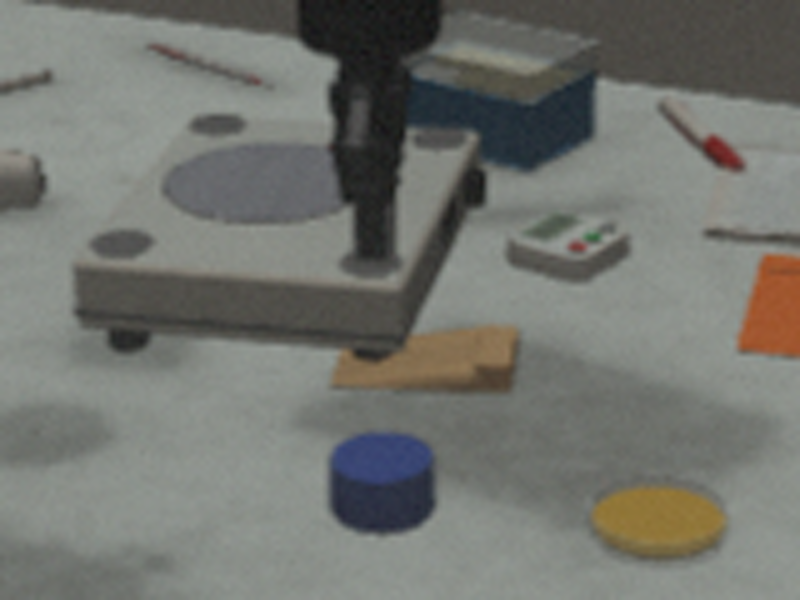

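The foot at (375,352) stands on the wedge, the fingers press the cap at (370,262), and the bystanders are untouched.

```bash
python3 -c "
from station import sign_off
print(sign_off())"
```

```text
the job is handed in; nothing more can be done
None
```

I handed the job in with the wedge under the short foot and the fingertips holding about 11 N on the corner cap, which gave under 0.3 mm between 4.5 and 14.5 N; the sign-off returned no verdict.

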